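# Load the tube block into the bench heater and shut its hood

### The arm

A 6-joint arm with a two-finger parallel gripper is mounted at the origin on a cart in front of the work surface, level with it; the furniture and walls round the work are solid. World frame = base frame: x ahead of the robot, y to its left, z up, the work surface at z = 0. Lengths are in m, angles in rad, forces in N, time in s.
With the tool pointing down it reaches from about 0.3 to 0.775 m from the base axis. Payload 14.6 kg.
Tool frame: the origin (TCP) lies at the very end of the fingers, on their centre line; the grasp point (between the pads) lies 19 mm behind it; z points along the fingers, y is the line along which they close (so a half turn about z gives the same grasp; the last joint's range is limited). The gripper opens to 94 mm and grips with 3 to 60 N. Pads are 16 mm wide; open, the fingers measure 119 mm over their backs; the gripper's body (75 mm by 177 mm) begins 78 mm behind the grasp point.
Start: joints at [-1.281, 0.3, 1.521, -0, 1.321, -0.067], TCP at [0.192, -0.515, 0.205] pointing down, gripper open.
Joint ranges: [-3.03, 3.03], [-0.79, 2.21], [0.23, 2.52], [-1.04, 4.18], [0, 3.07], [-2.55, 2.55]. Speed limits (rad/s): [2.22, 2.22, 2.57, 3.14, 3.14, 3.14].

### API

Orientations are given as [roll, pitch, yaw] about the fixed x, y, z axes, in that order (R = Rz(yaw) Ry(pitch) Rx(roll)).
In Python, from station import ctrl, cams gives the robot as it stands. The module is installed in compiled form; this text tells all that it offers.
- The arm moves only by the tool arm_command, never from a script. Its argument "plan" is a list that holds one entry, the list of rows, each a list of 7 numbers: the shift along the tool's x, y, z in normalised numbers (1 is 750 mm), then the turn, a rotation vector about the tool's x, y, z in parts of the range, where 1.0 means 2 pi rad, then the closure, from -1 (fully open) to 1 (shut). A call has 1 to 12 rows; each row is the pose to reach, as a shift and turn from the pose commanded when the call began, along the tool's axes at that moment; what a row does not reach only later rows make up. A row lasts 1/10 s, in which the tool goes at most 50 mm and 8.59 degrees, less where a joint would pass 70% of its speed; a pose out of reach is approached as far as the arm can. No shift or turn number may pass 1 either way. A call with a gripper value outside its range is refused whole. The fingers move at their own pace and stop on an object; "squeeze" is the grip in N (left out, the last holds). Time passes only in rows, so rows that repeat a pose let the fingers close. It gives the time, the measured TCP pose, the force, the opening and the grip force at its end, in the units of the state.
- ctrl.get_obs(): the state, without advancing time (a new reading comes with each control period).
- cams.camera(name): name is "scene" or "top" or "wrist"; returns (picture, depth): 384x512x3 uint8, blue, green, red; 384x512 float32, m along the optical axis (not along the pixel's ray), 0 where there is no reading.
- cams.camera_info(name): a dict with "fx", "fy", "cx", "cy" (pixels), "world_to_cam" (4x4, takes a point from world to camera coordinates). Camera axes: x right, y down, z forward; pixel columns grow to the right and rows downward; lengths in m; the calibration is good to about 2 mm. A picture is of the moment at which its call begins: read the wrist's pose just before it. camera_info takes no time and is no camera call; for the wrist camera it gives the pose at the moment of the call.
- ctrl.hand_in(): hands the job in; it is judged then, once.
The state is a dict: "time_s": time; "qpos": joint angles; "joint_vel": joint speeds; "tau": joint torques, N m; "ee_pos": TCP position; "eef_rot": TCP orientation; "force": force on the tool from outside, world axes, zero at the start; "moment": the same for the moment, N m; "grip_width": finger opening in m; "grip_force": force on a finger pad.
Only numpy, scipy, OpenCV 4.12 (cv2) and the standard library are available. Lean on these libraries where they do the work, as an engineer would, in place of code of your own. Each camera call takes 0.05 s, during which the arm holds its last target. There are 200 camera calls.

### The job

Get the block heater ready for the tubes: line the standing aluminium block up with the bay and tip it forward over the ledge, without lifting it clear, so that it lies on the heating plate between the side rails with its tube bores facing up. Slide it fully home against the back stop, then shut the clear hood over it. Leave the tube rack, the beaker and the timer where they are.

Things in the scene. Friction and masses are not known exactly. Their poses are not given: they have to be found in the camera images.
- heater: White bench block heater, fixed, 270 long (x) x 134 wide (y). Origin on the worktop under the middle of the ledge's front face; x to the heater's back, y left, z up. In this frame, mm: loading shelf x -91 to 0, top z 48, 118 wide; heating plate x 0 to 98, top z 60; rear housing x 98 to 175, top z 101, with two hinge knuckles (y +-52) up to z 112.
- ledge (a point): Middle of the ledge's top edge (heater x 0, z 60 mm): a straight step along the heater's y that rises 12 mm from the loading shelf to the heating plate. Two steel rails, 6 mm thick and 12 mm high, stand on the plate with inner faces 35 mm either side of the middle, from 14 to 98 mm behind the ledge; the bay is the 70 mm wide space between them.
- back_stop (a point): Middle of the back stop: the upright face of the rear housing across the end of the bay, 98 mm behind the ledge.
- tube_block: Bare aluminium block 45 (x) x 60 (y) x 90 (z) mm, 0.44 to 0.72 kg, six blind 18 mm bores in one 60 x 90 face. Starts standing on end on the loading shelf, 2 to 22 mm short of the ledge, up to 14 mm off the middle, up to 0.2 rad askew. Origin: middle of the end it stands on; z up its length; -x is the bored face, which looks away from the ledge, towards the robot.
- block_mid (a point): Middle of the aluminium block, 45 mm along its z from its origin. Tipped forward over the ledge the block turns 90 degrees about its y: its z points to the heater's +x, the bores look up, and the end it stood on faces the robot, at first overhanging the shelf by about 12 to 17 mm.
- home (a point): Where block_mid lies when the block is fully home: flat on the plate, midway between the rails, far end touching the back stop (heater x 53, y 0, z 82.5 mm; its near end is then 8 mm behind the ledge).
- hood (a joint): Hinge angle of the clear hood, rad: 0 shut (level), 2.0 the open limit (leaning back past upright); starts at 1.75 to 1.95. Friction hinge, 0.2 N m: it stays wherever it is left and must be moved all the way down. Hinge axis along the heater's y.
- hood_hinge (a point): Middle of the hood's hinge line (heater x 104, z 111.5 mm). The hood is 96 mm wide: a 3 mm panel centred on the hinge plane, reaching 103 mm from the hinge, with 28 mm skirts at front and sides. Shut, its front skirt hangs 1 to 4 mm behind the ledge, so it cannot shut on a block that is not home.
- hood_grip (a point): Middle of the outer face of the hood's black grip lip: 64 mm wide (y), 10 mm thick, 101 to 123 mm from the hinge; this point is 112 mm from the hinge and 6 mm outside the hinge plane. The outer face looks up when shut (then 117 mm above the worktop) and to the back, away from the robot, when open.
- tube_rack: Wooden six-place test-tube rack with five tubes, 62 x 210 x 152 mm, bystander; origin at the middle of its underside.
- beaker: Clear 250 ml beaker, 71 x 79 x 94 mm, bystander; origin at the middle of its underside.
- timer: White countdown timer, 66 x 62 x 20 mm, bystander; origin at the middle of its underside.
Not all that is in view belongs to the job. Leave any pink, purple or yellow look-alike of the tube_block alone.

How it is judged:
By the outcome, as a careful person would: the job done as asked, in the order asked, and still so for the second after the job is handed in, with the robot touching nothing.
It also fails if it takes over 58 s, if anything falls off the work surface, if the arm or the gripper's body presses on something with over 40 N, if the wrist force passes 120 N, or if a joint passes its speed limit or range.

## Working session

There is one attempt and no reset: what is moved stays moved. The work goes in short steps, Python scripts to look and compute and a tool call to move; the robot and the scene stay as the last step left them, time stands still between calls to the robot, and variables do not carry over. Pictures are saved under pics/ and viewed, at most 12 in all, crops included, and the job is handed in when it is done.

Besides the shell and the picture viewer there is one more tool, called after "Request:" by a JSON object that holds its "name" and its "arguments". arm_command: Moves the arm, as the interface text tells. Its arguments: {"type":"object","properties":{"plan":{"type":"array"},"squeeze":{"type":"number"}},"required":["plan"]}

```bash
mkdir -p pics
cat > h.py <<'E'
import numpy as np, cv2
from station import ctrl, cams
from scipy.spatial.transform import Rotation as R
def grab(n):
    im,d=cams.camera(n); i=cams.camera_info(n); np.savez(f'{n}.npz',im=im,d=d,T=i['world_to_cam'],k=[i['fx'],i['fy'],i['cx'],i['cy']]); return im,d
def cloud(n):
    z=np.load(f'{n}.npz'); d=z['d']; fx,fy,cx,cy=z['k']; v,u=np.mgrid[:384,:512]
    P=np.stack([(u-cx)/fx*d,(v-cy)/fy*d,d],-1); T=np.linalg.inv(z['T']); return P@T[:3,:3].T+T[:3,3], d>0, z['im']
E
python3 - <<'E'
from h import *
a,_=grab('scene'); b,_=grab('top')
cv2.imwrite('pics/a.png',cv2.resize(np.vstack([a,b]),None,fx=.78,fy=.78))
cv2.imwrite('pics/s.png',cv2.resize(a,(800,600))); cv2.imwrite('pics/t.png',cv2.resize(b,(800,600)))
o=ctrl.get_obs(); print(o)
E
```

```text
{'time_s': 0.1, 'qpos': array([-1.28057140e+00,  3.00405333e-01,  1.52151303e+00, -3.32397268e-05,
        1.32068572e+00, -6.66080531e-02]), 'joint_vel': array([ 0.00043515, -0.00211007, -0.00183246,  0.0005046 , -0.00191758,
       -0.0007251 ]), 'tau': array([ 6.15229237e-04, -5.32650876e+01, -3.53290737e+01,  7.09675415e-02,
        2.35237082e-02, -4.72870818e-05]), 'ee_pos': array([ 0.19203855, -0.51513883,  0.20495119]), 'eef_rot': array([-3.14058132e+00, -3.51939699e-05,  3.56841205e-01]), 'force': array([ 0.31924565, -0.16276546, -0.50961622]), 'moment': array([-0.02464234, -0.00351282, -0.03299458]), 'grip_force': 0.0, 'grip_width': 0.09396510571996952}
```

View pics/s.png

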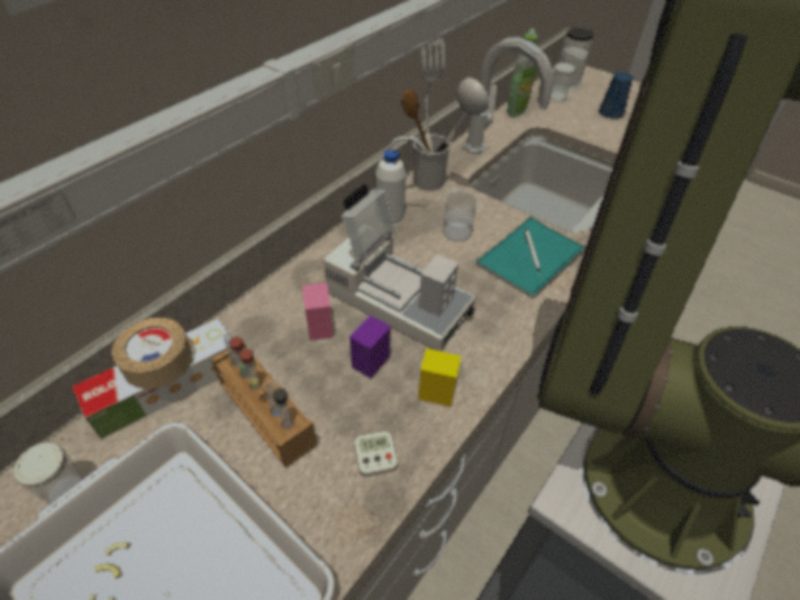

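View pics/t.png

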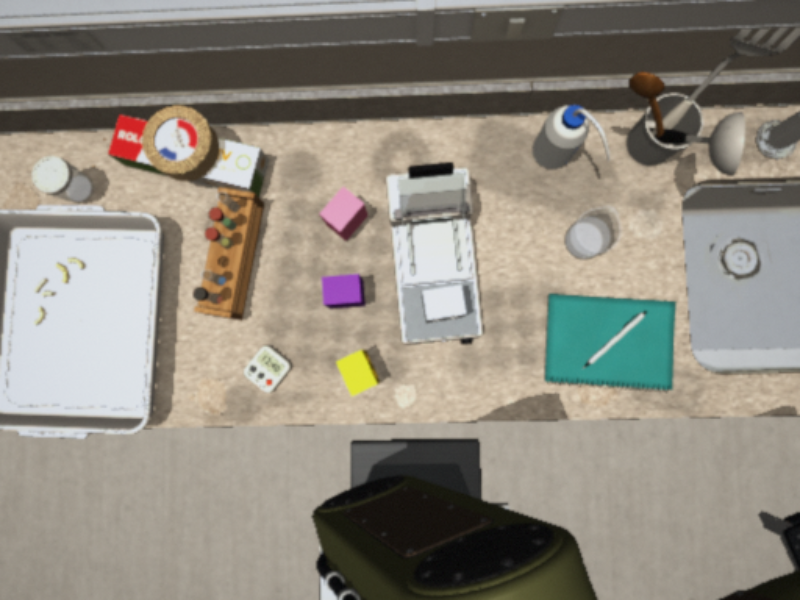

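The scene view shows the bare aluminium block with bores standing on the shelf at about (438,285). In the top view it is at (445,303). Look-alikes in the top view are pink (343,212), purple (343,290) and yellow (357,372), so I choose the grey one on the heater shelf. The hood is open with its black lip at (430,170). Next I measure and take one close crop.

Run:
```python
from h import *
P,ok,im=cloud('top')
cv2.imwrite('pics/c.png',cv2.resize(im[95:230,240:320],(474,800))[:600] if 0 else cv2.resize(im[95:230,240:320],None,fx=4.4,fy=4.4,interpolation=cv2.INTER_CUBIC))
roi=np.zeros_like(ok); roi[95:230,240:320]=1; ok&=roi
def rect(m,name):
    n,l,s,c=cv2.connectedComponentsWithStats(m.astype(np.uint8)); 
    k=1+s[1:,4].argmax(); q=P[l==k]; r=cv2.minAreaRect((q[:,:2]*1000).astype(np.float32)); print(name,len(q),r,q[:,2].mean(), q.min(0),q.max(0)); return q
z=P[...,2]
print(np.histogram(z[ok]*1000,bins=np.arange(-10,300,6)))
rect(ok&(abs(z-.138)<.008),'block top')
rect(ok&(abs(z-.048)<.005),'shelf'); rect(ok&(abs(z-.06)<.004),'plate'); rect(ok&(abs(z-.101)<.005),'housing')
rect(ok&(z>.03),'heater all')
print('lip',)
dark=(im.max(-1)<60)&ok&(z>.12); q=P[dark]; print(len(q),q.min(0),q.max(0),np.median(q,0))
```

```text
(array([ 262, 4127,  527,    2,    1,    5,   18,   22,  223, 1302,  197,
       1358,  163,  153,   43,   36,   23,  153,  270,   36,   94,   64,
         61,   74,  501,   90,   54,   67,   61,   37,    8,    5,    6,
          7,    4,    5,  159,  341,   73,  123,    9,    0,    0,    0,
          0,    0,    0,    0,    0,    0,    0]), array([-10,  -4,   2,   8,  14,  20,  26,  32,  38,  44,  50,  56,  62,
        68,  74,  80,  86,  92,  98, 104, 110, 116, 122, 128, 134, 140,
       146, 152, 158, 164, 170, 176, 182, 188, 194, 200, 206, 212, 218,
       224, 230, 236, 242, 248, 254, 260, 266, 272, 278, 284, 290, 296]))
block top 493 ((478.2326965332031, -52.54193878173828), (45.167240142822266, 59.887081146240234), 7.627042770385742) 0.13722371550898071 [ 0.45362223 -0.08405597  0.13082807] [ 0.50246326 -0.02112084  0.14296345]
shelf 1516 ((521.5667724609375, -45.2969970703125), (196.21282958984375, 133.61439514160156), 3.733910322189331) 0.0470041642619468 [ 0.42136982 -0.11778763  0.04300516] [0.62279055 0.02688576 0.05275883]
plate 1463 ((568.2257080078125, -41.113548278808594), (99.3697280883789, 117.73798370361328), 4.106607913970947) 0.059404222931308114 [ 0.51551069 -0.10212752  0.05600663] [0.61929384 0.0210603  0.06389649]
housing 185 ((654.8931274414062, 22.241867065429688), (31.035844802856445, 79.30731964111328), 75.28826141357422) 0.09992705192661805 [ 0.61386054 -0.00211716  0.09603765] [0.69016407 0.03106153 0.10440466]
heater all 5829 ((553.5345458984375, -43.240936279296875), (280.0625915527344, 134.11988830566406), 3.9688851833343506) 0.09407295824712873 [ 0.41693821 -0.11836418  0.03045374] [0.6972987  0.03129498 0.23091297]
lip
192 [ 0.64966081 -0.06654729  0.2130461 ] [ 0.66661933 -0.00732943  0.23091297] [ 0.65682115 -0.03596344  0.22588572]
```

View pics/c.png

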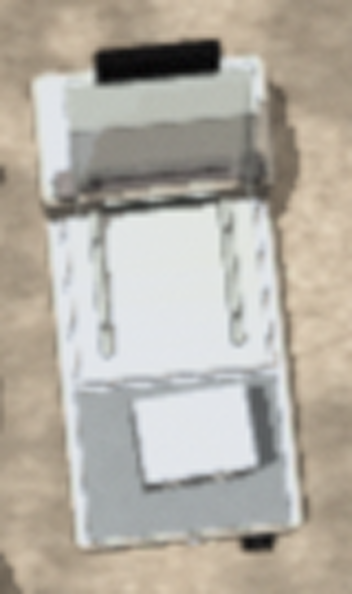

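The crop confirms the choice. The aluminium block's top is at (195,435), on the shelf in front of the ledge line (y≈385). The rails are at (105,290) and (232,290) and the lip is at (157,60). I'll refine the heater frame numerically.

Run:
```python
from h import *
P,ok,im=cloud('top'); roi=np.zeros_like(ok); roi[95:230,240:320]=1; ok&=roi
Q=P[ok]*1000
yaw=np.radians(4.0); o=np.array([519.3,-45.2])
for it in range(4):
    c,s=np.cos(yaw),np.sin(yaw); H=np.c_[(Q[:,:2]-o)@np.array([[c,-s],[s,c]]),Q[:,2]]
    m=(H[:,2]>35)&(H[:,2]<66)
    # deck side edges: shelf 118 wide? use body outline
    xs,l,r=[],[],[]
    for a in np.arange(-85,90,5):
        q=H[m&(abs(H[:,0]-a)<3)]
        if len(q)>8: xs.append(a); l.append(np.percentile(q[:,1],98)); r.append(np.percentile(q[:,1],2))
    mid=(np.array(l)+r)/2; p=np.polyfit(xs,mid,1); w=np.array(l)-r
    lx=[]
    for b in np.arange(-50,51,5):
        q=H[(abs(H[:,1]-b)<3)&(abs(H[:,0])<25)&(H[:,2]<68)]
        q=q[np.argsort(q[:,0])]
        if len(q)<10: continue
        hi=q[q[:,2]>54]; lo=q[q[:,2]<=54]
        if len(lo)>2 and len(hi)>2: lx.append((b,(lo[:,0].max()+hi[:,0].min())/2))
    lx=np.array(lx); print(p,np.median(w),np.median(lx[:,1]),np.polyfit(lx[:,0],lx[:,1],1))
    yaw+=p[0]; o+=np.array([c,s])*np.median(lx[:,1])+np.array([-s,c])*p[1]
print('heater',yaw,o)
c,s=np.cos(yaw),np.sin(yaw); H=np.c_[(Q[:,:2]-o)@np.array([[c,-s],[s,c]]),Q[:,2]]
q=H[(H[:,2]>70)&(H[:,0]>20)&(H[:,0]<85)&(H[:,2]<80)]; print('rails',np.median(q[q[:,1]>0,1]),np.median(q[q[:,1]<0,1]))
t=H[(abs(H[:,2]-138)<5)&(H[:,0]<0)]; print('block',cv2.minAreaRect(t[:,:2].astype(np.float32)))
q=H[(H[:,2]>95)&(H[:,0]>60)&(H[:,0]<110)]; print('hood/stop min x',np.percentile(q[:,0],[1,5]))
q=H[H[:,2]>205]; print('lip',q.min(0),q.max(0),np.median(q,0))
q=H[(H[:,2]>130)&(H[:,0]>60)&(abs(H[:,1])<40)]; pf=np.polyfit(q[:,2],q[:,0],1); print('panel x at z111,225',np.polyval(pf,[111.5,160,225]))
P,ok,im=cloud('scene'); Q=P[ok]*1000;H=np.c_[(Q[:,:2]-o)@np.array([[c,-s],[s,c]]),Q[:,2]]
t=H[(abs(H[:,2]-138)<3)&(H[:,0]<5)&(H[:,0]>-80)&(abs(H[:,1])<55)]; print('scene block',len(t),cv2.minAreaRect(t[:,:2].astype(np.float32)))
q=H[(H[:,2]>205)&(abs(H[:,1])<60)&(H[:,0]>90)&(H[:,0]<180)]; print('lip scene',len(q),q.min(0),q.max(0))
```

```text
[-0.00237497 -0.10849352] 127.70270670569604 -0.19358009912323002 [-0.06403764  0.51437881]
[-0.00143813  0.07959126] 127.5140763651758 -0.011106883773759166 [-0.06681912  0.69757395]
[-0.00170716 -0.08499905] 127.55283515433197 -0.00661114880091318 [-0.06825838  0.70891753]
[ 0.00057993 -0.0101736 ] 127.4801817239526 0.018355022661430742 [-0.06996632  0.71562784]
heater 0.06487283311349624 [519.11599437 -45.33729412]
rails 38.076085697496005 -37.80449660016766
block ((-41.218971252441406, -4.538230895996094), (45.085330963134766, 59.8832893371582), 3.9279747009277344)
hood/stop min x [84.47500341 93.73659473]
lip [105.82391665 -48.24330764 205.84160706] [147.40558488  48.04211842 230.91297366] [127.57381207   0.47575423 215.10135834]
panel x at z111,225 [106.09386961 116.19464968 129.73177761]
scene block 256 ((-39.26451873779297, -4.883968353271484), (46.19430160522461, 64.83857727050781), 3.1136221885681152)
lip scene 326 [105.95842289 -48.68910866 205.10710287] [148.12694527  49.11783775 230.32985837]
```

The manual's scale: shifts go in shares of 750 mm and turns go in shares of 2 pi rad. Converting my numbers, -95 mm / 750 = -0.1267, -50 mm / 750 = -0.0667.

Request:
{"name": "arm_command", "arguments": {"plan": [[[0,0,-0.0667,0,0,0,-1],[0,0,-0.1267,0,0,0,-1]]]}}

```text
time_s: 0.3
ee_pos: [0.1919, -0.5149, 0.3012]
eef_rot: [-3.139, -0.0, 0.357]
force: [-0.7, 0.0, 0.7]
grip_width: 0.0941
grip_force: 0.0
```

```bash
cat >> h.py <<'E'
def ray(n,u,v,zw):
    z=np.load(f'{n}.npz'); fx,fy,cx,cy=z['k']; T=np.linalg.inv(z['T']); r=T[:3,:3]@np.array([(u-cx)/fx,(v-cy)/fy,1]); c=T[:3,3]; return c+r*(zw-c[2])/r[2]
E
python3 - <<'E'
from h import *
f=lambda x,y,z: ray('top',240+(x+.5)/4.4-.5,95+(y+.5)/4.4-.5,z)[:2]*1000
def L(n,a,b,z):
    p,q=f(*a,z),f(*b,z); d=q-p; print(n,p.round(1),q.round(1),'ang',round(np.degrees(np.arctan2(d[1],d[0])),2))
L('ledge',(75,388),(275,372),.06);L('front',(80,546),(300,522),.045)
L('railL',(107,350),(97,210),.072);L('railR',(238,340),(225,205),.072)
L('blkfront',(133,400),(243,385),.138);L('blkback',(147,487),(257,468),.138)
L('blkL',(147,487),(133,400),.138);L('lip',(95,82),(220,70),.22)
L('hous',(45,215),(268,198),.101)
z=np.load('top.npz');print(z['T'].round(3))
P,ok,im=cloud('top'); roi=np.zeros_like(ok); roi[95:230,240:320]=1; ok&=roi; Q=P[ok]*1000
a=.07;c,s=np.cos(a),np.sin(a);o=np.array([519.1,-45.3]);H=np.c_[(Q[:,:2]-o)@np.array([[c,-s],[s,c]]),Q[:,2]]
for sg in (1,-1):
    q=H[(H[:,2]>69)&(H[:,2]<80)&(H[:,0]>18)&(H[:,0]<80)&(abs(H[:,1]*sg-38)<6)]; print(len(q),np.polyfit(q[:,0],q[:,1],1))
g=[]
for b in list(range(-54,-34,2))+list(range(30,55,2)):
    q=H[(abs(H[:,1]-b)<1.6)&(abs(H[:,0])<12)&(H[:,2]<68)]; 
    if len(q)>4: g.append((b,np.interp(54,*(q[np.argsort(q[:,2])][:,[2,0]].T))))
print(np.array(g).round(1).tolist())
E
```

```text
ledge [513.6  11.4] [ 519.7 -104.3] ang -86.97
front [422.6  11.1] [ 433.4 -117. ] ang -85.17
railL [533.7  -7.7] [615.4  -4.1] ang 2.54
railR [537.4 -82.8] [616.  -77.9] ang 3.54
blkfront [497.6 -21. ] [504.1 -80. ] ang -83.74
blkback [450.8 -27.2] [459.5 -85.9] ang -81.63
blkL [450.8 -27.2] [497.6 -21. ] ang 7.5
lip [649.1  -5.5] [653.1 -67.9] ang -86.34
hous [607.4  25.1] [ 613.1 -100.1] ang -87.36
[[-0.023 -0.999 -0.039  0.043]
 [-0.995  0.027 -0.095  0.5  ]
 [ 0.096  0.037 -0.995  1.068]
 [ 0.     0.     0.     1.   ]]
51 [-1.45334977e-03  3.76768301e+01]
51 [ 6.50725514e-03 -3.84503096e+01]
[[-54.0, 3.8], [-52.0, -4.2], [-50.0, 2.5], [-48.0, 7.9], [-46.0, 5.7], [-44.0, 9.0], [-42.0, 10.1], [-40.0, -0.7], [-38.0, 4.3], [-36.0, 4.3], [30.0, 1.0], [32.0, 1.5], [34.0, -0.9], [36.0, 1.7], [38.0, 0.1], [40.0, 2.9], [42.0, -0.6], [44.0, -0.6], [46.0, 1.8], [48.0, -1.8], [50.0, 0.5], [52.0, 4.7], [54.0, -0.8]]
```

```bash
cat >> h.py <<'E'
def RR(yaw,tilt): # tilt: deg forward of straight down
    return R.from_euler('z',yaw)*R.from_euler('y',-np.radians(tilt))*R.from_euler('x',np.pi)
def rows(*targets,cur=None):
    o=ctrl.get_obs(); p0,r0=(o['ee_pos'],R.from_euler('xyz',o['eef_rot'])) if cur is None else cur
    for p,r in targets:
        s=r0.inv().apply(np.array(p)-p0)*1000; w=(r0.inv()*r).as_rotvec(); print(s.round(1).tolist(),w.round(3).tolist())
def tcp(grip,yaw,tilt): # TCP for grasp point
    r=RR(yaw,tilt); return np.array(grip)+.019*r.apply([0,0,1]),r
E
python3 - <<'E'
from h import *
t,r=tcp([.4666,-.054,.103],.133,45); print(t)
pre=t-.11*r.apply([0,0,1]); print(pre); rows(([.33,-.25,.25],RR(.2,25)),(pre,r))
E
```

```text
[ 0.47991638 -0.0522184   0.08956497]
[ 0.40282156 -0.0625329   0.16734672]
[221.9, -199.9, 51.7] [-0.036, 0.435, 0.154]
[355.6, -349.9, 134.7] [-0.09, 0.782, 0.211]
```

To row units: 356 mm / 750 = 0.4747, -350 mm / 750 = -0.4667, 0.782 rad / 6.2832 = 0.1245.

Request:
{"name": "arm_command", "arguments": {"plan": [[[0.296,-0.2667,0.0693,-0.0057,0.0692,0.0245,-1],[0.296,-0.2667,0.0693,-0.0057,0.0692,0.0245,-1],[0.296,-0.2667,0.0693,-0.0057,0.0692,0.0245,-1],[0.296,-0.2667,0.0693,-0.0057,0.0692,0.0245,-1],[0.296,-0.2667,0.0693,-0.0057,0.0692,0.0245,-1],[0.4747,-0.4667,0.18,-0.0143,0.1245,0.0336,-1],[0.4747,-0.4667,0.18,-0.0143,0.1245,0.0336,-1],[0.4747,-0.4667,0.18,-0.0143,0.1245,0.0336,-1],[0.4747,-0.4667,0.18,-0.0143,0.1245,0.0336,-1],[0.4747,-0.4667,0.18,-0.0143,0.1245,0.0336,-1],[0.4747,-0.4667,0.18,-0.0143,0.1245,0.0336,-1],[0.4747,-0.4667,0.18,-0.0143,0.1245,0.0336,-1]]]}}

```text
time_s: 1.5
ee_pos: [0.4033, -0.0591, 0.1641]
eef_rot: [3.14, -0.784, 0.141]
force: [0.3, -0.8, 0.1]
grip_width: 0.0938
grip_force: 0.0
```

Run:
```python
from h import *
o=ctrl.get_obs(); print(o['qpos'],o['ee_pos'],o['eef_rot'])
t,r=tcp([.4666,-.054,.103],.133,45)
rows((t-.11*r.apply([0,0,1]),r),(t,r))
```

```text
[-0.53969567 -0.31872417  2.4382578   0.94934703  0.57644012  0.18696285] [ 0.40327996 -0.05910779  0.16409268] [ 3.14028197 -0.78404184  0.14055585]
[1.6, 3.3, -3.0] [-0.004, 0.001, 0.005]
[1.8, 3.8, 107.0] [-0.004, 0.001, 0.005]
```

Run:
```python
from h import *
a,_=grab('wrist'); cv2.imwrite('pics/w1.png',a)
P,ok,im=cloud('wrist'); Q=P[ok]*1000
t=Q[(abs(Q[:,2]-138)<3)&(Q[:,0]>440)&(Q[:,0]<520)&(abs(Q[:,1]+50)<45)]; print(len(t),cv2.minAreaRect(t[:,:2].astype(np.float32)) if len(t)>5 else 0)
a=.133;c,s=np.cos(a),np.sin(a); H=np.c_[(Q[:,:2]-[478,-52.5])@np.array([[c,-s],[s,c]]),Q[:,2]]
t=H[(H[:,2]>75)&(H[:,2]<130)&(abs(H[:,0]+22)<6)&(abs(H[:,1])<40)]; print(len(t),t.min(0),t.max(0),np.polyfit(t[:,1],t[:,0],1) if len(t)>5 else 0)
```

```text
3748 ((480.9100646972656, -56.55254364013672), (46.6906623840332, 60.07728576660156), 7.324334621429443)
1629 [-20.6661722  -34.48185004  75.06959989] [-16.01249136  25.55052378 129.9931175 ] [ 3.07962786e-03 -1.93525730e+01]
```

View pics/w1.png

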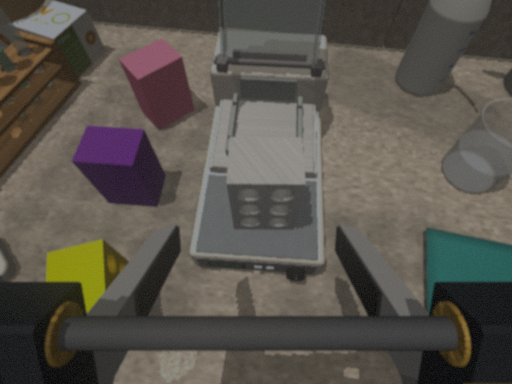

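The wrist view shows the aluminium block at (265,185) between the fingers, bores towards the robot. The yellow block is at (85,270), to the left of the left finger. I'll measure the heater from this camera too.

Run:
```python
from h import *
P,ok,im=cloud('wrist'); Q=P[ok]*1000
a=.066;c,s=np.cos(a),np.sin(a);o=np.array([519,-45.3]);Hf=lambda Q:np.c_[(Q[:,:2]-o)@np.array([[c,-s],[s,c]]),Q[:,2]]
H=Hf(Q)
m=(H[:,2]>40)&(H[:,2]<64)&(H[:,0]>-85)&(H[:,0]<90)
xs,l,r=[],[],[]
for b in np.arange(-80,90,5):
    q=H[m&(abs(H[:,0]-b)<2)]
    if len(q)>8: xs.append(b);l.append(np.percentile(q[:,1],99));r.append(np.percentile(q[:,1],1))
l,r=np.array(l),np.array(r);print(np.c_[xs,l,r].round(0).tolist()); print('mid',np.polyfit(xs,(l+r)/2,1))
for sg in (1,-1):
    q=H[(H[:,2]>68)&(H[:,2]<80)&(H[:,0]>18)&(H[:,0]<85)&(abs(H[:,1]*sg-38)<9)]; print(len(q),np.polyfit(q[:,0],q[:,1],1),q[:,2].max())
for b in (-48,-40,35,48):
    q=H[(abs(H[:,1]-b)<3)&(abs(H[:,0])<20)&(H[:,2]<68)]; q=q[np.argsort(q[:,0])]; print(b,[(q[abs(q[:,0]-x)<1.5][:,2].mean().round(1)) for x in range(-16,18,3)])
q=H[(abs(H[:,1])<25)&(H[:,2]>80)&(H[:,2]<98)&(H[:,0]>60)&(H[:,0]<120)]; print('stop x',len(q),np.percentile(q[:,0],[5,50,95]))
t=Hf(Q)[(abs(Q[:,2]-137)<4)]; t=t[(t[:,0]<0)&(abs(t[:,1])<45)&(t[:,0]>-80)]; print(cv2.minAreaRect(t[:,:2].astype(np.float32)),t[:,2].mean())
q=H[(H[:,2]>43)&(H[:,2]<53)&(H[:,0]<-30)&(abs(H[:,1])<50)]; print('shelf z',np.median(q[:,2]),'front',np.percentile(q[:,0],1))
```

```text
[[-80.0, 60.0, -69.0], [-75.0, 60.0, -70.0], [-70.0, 60.0, -70.0], [-65.0, 60.0, -70.0], [-60.0, 59.0, -70.0], [-55.0, 60.0, -69.0], [-50.0, 61.0, -70.0], [-45.0, 60.0, -70.0], [-40.0, 61.0, -71.0], [-35.0, 61.0, -71.0], [-30.0, 61.0, -71.0], [-25.0, 61.0, -72.0], [-20.0, 179.0, -68.0], [-15.0, 120.0, -70.0], [-10.0, 120.0, -70.0], [-5.0, 120.0, -71.0], [0.0, 120.0, -71.0], [5.0, 120.0, -70.0], [10.0, 120.0, -71.0], [15.0, 120.0, -71.0], [20.0, 120.0, -267.0], [25.0, 119.0, -279.0], [30.0, 61.0, -245.0], [35.0, 61.0, -240.0], [40.0, 60.0, -236.0], [45.0, 316.0, -233.0], [50.0, 318.0, -231.0], [55.0, 320.0, -231.0], [60.0, 322.0, -231.0], [65.0, 324.0, -232.0], [70.0, 327.0, -293.0], [75.0, 329.0, -292.0], [80.0, 332.0, -290.0], [85.0, 333.0, -287.0]]
mid [0.0905671  1.13251848]
232 [-2.00189090e-02  3.43524922e+01] 75.00911187485542
191 [ 1.18007063e-02 -4.31874152e+01] 75.34696469043789
-48 [np.float64(48.9), np.float64(48.5), np.float64(nan), np.float64(nan), np.float64(nan), np.float64(nan), np.float64(57.6), np.float64(59.8), np.float64(61.1), np.float64(61.4), np.float64(61.4), 
[... 276 characters left out ...]
4(48.9), np.float64(49.2), np.float64(48.7), np.float64(48.6), np.float64(54.0), np.float64(59.9), np.float64(61.1), np.float64(60.7), np.float64(61.1), np.float64(63.1)]
48 [np.float64(48.7), np.float64(48.7), np.float64(48.9), np.float64(49.1), np.float64(48.9), np.float64(48.7), np.float64(52.9), np.float64(59.0), np.float64(60.6), np.float64(60.7), np.float64(60.5), np.float64(60.5)]
stop x 617 [ 98.14520411  99.18244489 101.83361802]
((-38.74919128417969, -8.715932846069336), (46.69063949584961, 60.077274322509766), 3.542820453643799) 138.62420467555455
shelf z 48.70020633717759 front -91.79653534523183<stdin>:14: RuntimeWarning: Mean of empty slice.
  ret = ret.dtype.type(ret / rcount)
```

Run:
```python
from h import *
t,r=tcp([.468,-.056,.103],.130,45)
rows((t-.05*r.apply([0,0,1]),r),(t,r))
```

```text
[2.0, 3.9, 58.5] [-0.005, 0.001, 0.007]
[2.0, 4.1, 108.5] [-0.005, 0.001, 0.007]
```

To row units: 108 mm / 750 = 0.144, 85 mm / 750 = 0.1133, 0.007 rad / 6.2832 = 0.0011.

Request:
{"name": "arm_command", "arguments": {"plan": [[[0.0027,0.0053,0.04,-0.0008,0.0002,0.0011,-1],[0.0027,0.0053,0.0773,-0.0008,0.0002,0.0011,-1],[0.0027,0.0053,0.1133,-0.0008,0.0002,0.0011,-1],[0.0027,0.0053,0.144,-0.0008,0.0002,0.0011,-1],[0.0027,0.0053,0.144,-0.0008,0.0002,0.0011,-1],[0.0027,0.0053,0.144,-0.0008,0.0002,0.0011,-1]]]}}

```text
time_s: 2.15
ee_pos: [0.4808, -0.0577, 0.0907]
eef_rot: [3.141, -0.786, 0.124]
force: [0.8, -0.1, 0.1]
grip_width: 0.094
grip_force: 0.0
```

Request:
{"name": "arm_command", "arguments": {"plan": [[[0,0,0,0,0,0,0],[0,0,0,0,0,0,0.2],[0,0,0,0,0,0,0.5],[0,0,0,0,0,0,0.5],[0,0,0,0,0,0,0.5],[0,0,0,0,0,0,0.5]]], "squeeze": 10}}

```text
time_s: 2.75
ee_pos: [0.4812, -0.0566, 0.091]
eef_rot: [3.141, -0.788, 0.126]
force: [-7.0, 1.6, 8.7]
grip_width: 0.06
grip_force: 10.0
```

```bash
cat > meas.py <<'E'
from h import *
o=ctrl.get_obs(); print(o['time_s'],o['ee_pos'].round(4),o['eef_rot'].round(3),o['force'].round(1),o['grip_width'],o['grip_force'],o['qpos'].round(2))
a=.066;c,s=np.cos(a),np.sin(a)
for n in ('wrist','top','scene'):
    grab(n); P,ok,im=cloud(n); Q=P[ok]*1000
    H=np.c_[(Q[:,:2]-[519,-45.3])@np.array([[c,-s],[s,c]]),Q[:,2]]
    t=H[(abs(Q[:,2]-138)<(4 if n!='top' else 7))&(H[:,0]<10)&(H[:,0]>-75)&(abs(H[:,1])<45)]
    if len(t)>20: print(n,len(t),cv2.minAreaRect(t[:,:2].astype(np.float32)),np.median(t[:,2]))
    k=[]
    for sg in (1,-1):
        q=H[(H[:,2]>68)&(H[:,2]<80)&(H[:,0]>18)&(H[:,0]<85)&(abs(H[:,1]*sg-38)<9)]; k+=[len(q),np.median(q[:,1]) if len(q) else 0]
    print(' rails',k)
E
python3 meas.py
```

```text
2.75 [ 0.4812 -0.0566  0.091 ] [ 3.141 -0.788  0.126] [-7.   1.6  8.7] 0.06001356076485902 10.003994554281235 [-0.39  0.08  2.34  1.55  0.36 -0.36]
wrist 11613 ((-44.346534729003906, -6.720741271972656), (61.25040817260742, 76.53120422363281), 0.01332913152873516) 137.84258676426376
 rails [476, np.float64(34.86552786453032), 441, np.float64(-40.133157504446345)]
top 515 ((-45.862220764160156, -5.991336822509766), (58.10322952270508, 77.62443542480469), 0.07239130139350891) 137.19481367768415
 rails [60, np.float64(37.978538252694456), 62, np.float64(-37.95051404666336)]
scene 266 ((-44.020206451416016, -5.295726776123047), (57.6613655090332, 78.18871307373047), 0.9129375219345093) 137.6048409257636
 rails [46, np.float64(38.84010864543585), 41, np.float64(-36.979347496549565)]
```

Run:
```python
from h import *
o=ctrl.get_obs(); p=o['ee_pos'];r=R.from_euler('xyz',o['eef_rot']); g=p-.019*r.apply([0,0,1])
c,s=np.cos(.066),np.sin(.066)
def tgt(dx,dy,dyaw):
    g2=g+np.array([c*dx-s*dy,s*dx+c*dy,0])/1000; r2=R.from_euler('z',dyaw)*r; return g2+.019*r2.apply([0,0,1]),r2
rows(tgt(3,2,-.02),tgt(7,4,-.04),tgt(11,5.5,-.06))
```

```text
[2.2, -1.5, 2.2] [-0.014, -0.0, 0.014]
[5.1, -3.0, 5.1] [-0.028, -0.0, 0.028]
[8.0, -4.0, 8.0] [-0.043, -0.0, 0.042]
```

To row units: 8 mm / 750 = 0.0107, 2.2 mm / 750 = 0.0029, -0.043 rad / 6.2832 = -0.0068.

Request:
{"name": "arm_command", "arguments": {"plan": [[[0,0,0,0,0,0,0.5],[0.0029,-0.002,0.0029,-0.0022,0,0.0022,0.5],[0.0067,-0.004,0.0067,-0.0045,0,0.0045,0.5],[0.0107,-0.0053,0.0107,-0.0068,0,0.0067,0.5],[0.0107,-0.0053,0.0107,-0.0068,0,0.0067,0.5],[0.0107,-0.0053,0.0107,-0.0068,0,0.0067,0.5]]], "squeeze": 15}}

```text
time_s: 3.5
ee_pos: [0.4921, -0.0515, 0.0909]
eef_rot: [3.139, -0.788, 0.067]
force: [2.9, 0.7, 1.3]
grip_width: 0.06
grip_force: 15.0
```

```bash
python3 meas.py
python3 - <<'E'
from h import *
c,s=np.cos(.066),np.sin(.066)
for n in ('wrist','top','scene'):
    P,ok,im=cloud(n); Q=P[ok]*1000
    H=np.c_[(Q[:,:2]-[519,-45.3])@np.array([[c,-s],[s,c]]),Q[:,2]]
    t=H[(abs(Q[:,2]-138)<5)&(H[:,0]<10)&(H[:,0]>-35)&(abs(H[:,1])<45)]
    f=[np.percentile(t[:,0],99)]+[np.percentile(t[:,1],q) for q in(1,99)]
    xs=[[y,np.percentile(t[abs(t[:,1]-y)<4,0],97)] for y in range(-24,24,6)]
    print(n,len(t),np.round(f,1),np.polyfit(*np.array(xs).T,1))
im=np.load('wrist.npz')['im']; cv2.imwrite('pics/w2.png',im)
E
```

```text
3.5 [ 0.4921 -0.0515  0.0909] [ 3.139 -0.788  0.067] [2.9 0.7 1.3] 0.06002825369251375 14.99517247080803 [-0.33  0.09  2.32  1.65  0.27 -0.37]
wrist 12230 ((-39.59828186035156, -3.4681243896484375), (70.78173828125, 83.00635528564453), 0.0010864102514460683) 137.84836636486463
 rails [368, np.float64(35.08243368801982), 371, np.float64(-40.02769482865316)]
top 548 ((-39.55281066894531, -1.5723037719726562), (65.47169494628906, 83.2918701171875), 1.351009726524353) 137.43755086392588
 rails [62, np.float64(37.97852504810309), 64, np.float64(-37.90446035398799)]
scene 269 ((-38.953094482421875, -7.551124572753906), (74.91744995117188, 67.54468536376953), 88.62674713134766) 137.9074452416569
 rails [43, np.float64(38.62035340982955), 32, np.float64(-38.039143286151635)]
wrist 6700 [ -5.1 -33.6  25.2] [-1.19523826e-03 -5.76906975e+00]
top 295 [ -7.6 -31.2  27.3] [ 0.01312366 -8.24814637]
scene 167 [ -5.1 -32.8  28.2] [-0.00841123 -6.2967258 ]
```

View pics/w2.png

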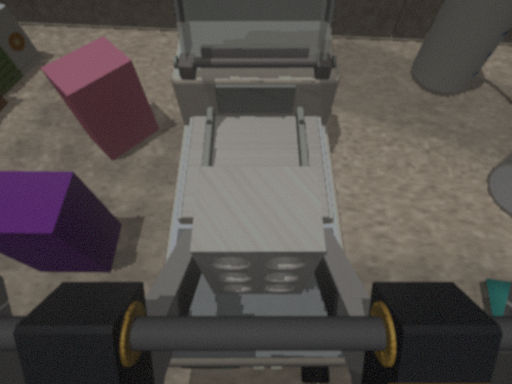

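The wrist view shows the block squarely gripped at (258,210), with the rails at (207,145) and (302,145). The block is about 2 mm to the right of centre and about 6 mm short of the ledge. I'll shift it 2 mm left and move forward to contact.

To row units: 4.9 mm / 750 = 0.0065, 4.2 mm / 750 = 0.0056.

Request:
{"name": "arm_command", "arguments": {"plan": [[[0.002,-0.0027,0.002,0,0,0,0.5],[0.0037,-0.0027,0.0037,0,0,0,0.5],[0.0047,-0.0027,0.0047,0,0,0,0.5],[0.0056,-0.0027,0.0056,0,0,0,0.5],[0.0065,-0.0027,0.0065,0,0,0,0.5],[0.0065,-0.0027,0.0065,0,0,0,0.5],[0.0065,-0.0027,0.0065,0,0,0,0.5]]]}}

```text
time_s: 4.35
ee_pos: [0.4986, -0.0492, 0.0909]
eef_rot: [3.139, -0.787, 0.066]
force: [-5.6, -0.6, 10.1]
grip_width: 0.0598
grip_force: 15.0
```

To row units: 1.4 mm / 750 = 0.0019, 0.7 mm / 750 = 0.0009.

Request:
{"name": "arm_command", "arguments": {"plan": [[[0.0009,0,0.0009,0,0,0,0.5],[0.0019,0,0.0019,0,0,0,0.5],[0.0019,0,0.0019,0,0,0,0.5]]]}}

```text
time_s: 4.65
ee_pos: [0.5003, -0.0491, 0.0907]
eef_rot: [3.139, -0.787, 0.067]
force: [-9.6, -2.8, 11.2]
grip_width: 0.0599
grip_force: 15.0
```

```bash
cat > m2.py <<'E'
from h import *
o=ctrl.get_obs(); p=o['ee_pos'];r=R.from_euler('xyz',o['eef_rot']); g=p-.019*r.apply([0,0,1]); c,s=np.cos(.066),np.sin(.066)
d=(g[:2]*1000-[519,-45.3]); print('grip in H',c*d[0]+s*d[1],-s*d[0]+c*d[1],g[2]*1000,o['force'].round(1))
for n in ('wrist','top','scene'):
    grab(n); P,ok,im=cloud(n); Q=P[ok]*1000
    H=np.c_[(Q[:,:2]-[519,-45.3])@np.array([[c,-s],[s,c]]),Q[:,2]]
    t=H[(abs(Q[:,2]-138)<5)&(H[:,0]<15)&(H[:,0]>-28)&(abs(H[:,1])<45)]
    xs=[[y,np.percentile(t[abs(t[:,1]-y)<4,0],97)] for y in range(-24,24,6)]
    k=[np.median(H[(H[:,2]>68)&(H[:,2]<80)&(H[:,0]>18)&(H[:,0]<85)&(abs(H[:,1]*sg-38)<9),1]) for sg in (1,-1)]
    st=H[(abs(H[:,1])<25)&(H[:,2]>80)&(H[:,2]<98)&(H[:,0]>85)&(H[:,0]<110),0]
    print(n,len(t),'y',np.percentile(t[:,1],[1,99]).round(1),'mid',np.percentile(t[:,1],[1,99]).mean()-np.mean(k),'front',np.polyfit(*np.array(xs).T,1),np.median(t[:,2]),'stop',np.median(st) if len(st) else 0)
E
python3 m2.py
```

```text
grip in H -32.32168599410231 -2.498332334625494 104.13955419730526 [-9.6 -2.8 11.2]
wrist 7023 y [-31.7  27. ] mid 0.09282890410771749 front [-9.86144995e-04  2.43641820e+00] 137.9736750408202 stop 99.07119235770644
top 313 y [-29.4  29.1] mid -0.2325159716238243 front [-0.01495714  0.11708617] 137.54800641974342 stop 97.37445835280205
scene 172 y [-30.4  31.1] mid -0.2585134890049883 front [-0.01015487  1.04855002] 137.57854933555632 stop 98.87190474195928
```

```bash
cat > arc.py <<'E'
from h import *
# arc relative to standing grasp: pose saved once
import sys,os
c,s=np.cos(.066),np.sin(.066)
o=ctrl.get_obs()
if not os.path.exists('g0.npz'): np.savez('g0.npz',p=o['ee_pos'],r=o['eef_rot'])
z=np.load('g0.npz'); p0,r0=z['p'],R.from_euler('xyz',z['r']); g0=p0-.019*r0.apply([0,0,1])
G0=np.array([-33.5,44.])
def tgt(th,tool,lift=0):
    t=np.radians(th); G=np.array([G0[0]*np.cos(t)+G0[1]*np.sin(t),-G0[0]*np.sin(t)+G0[1]*np.cos(t)])-G0
    g=g0+np.array([c*G[0],s*G[0],G[1]+lift])/1000
    r=R.from_rotvec(np.radians(tool)*np.array([-s,c,0]))*r0
    return g+.019*r.apply([0,0,1]),r
E
python3 - <<'E'
from arc import *
rows(*[tgt(a,a) for a in (7,14,21,28,35,42)])
E
```

```text
[4.3, -0.0, 1.2] [0.0, -0.122, -0.0]
[8.4, -0.0, 2.9] [0.0, -0.244, -0.001]
[12.3, -0.0, 5.1] [0.0, -0.367, -0.001]
[15.9, -0.0, 7.7] [0.0, -0.489, -0.001]
[19.2, -0.0, 10.8] [0.0, -0.611, -0.001]
[22.0, -0.0, 14.2] [0.0, -0.733, -0.002]
```

To row units: 22 mm / 750 = 0.0293, 19.2 mm / 750 = 0.0256, -0.733 rad / 6.2832 = -0.1167.

Request:
{"name": "arm_command", "arguments": {"plan": [[[0.0057,0,0.0016,0,-0.0194,0,0.5],[0.0112,0,0.0039,0,-0.0388,0,0.5],[0.0164,0,0.0068,0,-0.0584,0,0.5],[0.0212,0,0.0103,0,-0.0778,0,0.5],[0.0256,0,0.0144,0,-0.0972,0,0.5],[0.0293,0,0.0189,0,-0.1167,-0.0002,0.5],[0.0293,0,0.0189,0,-0.1167,-0.0002,0.5]]], "squeeze": 20}}

```text
time_s: 5.5
ee_pos: [0.5245, -0.0486, 0.0951]
eef_rot: [-3.113, -0.286, 0.076]
force: [0.3, 1.0, -6.2]
grip_width: 0.0598
grip_force: 20.0
```

Run:
```python
from arc import *
o=ctrl.get_obs(); print(o['qpos'].round(2), o['joint_vel'].round(2)); p,r=tgt(42,42); print(p-o['ee_pos'])
rows(*[tgt(a,b) for a,b in((49,49),(56,56),(63,58),(70,58),(77,58),(84,58),(90,58))],cur=(p,r))
a,_=grab('scene'); b,_=grab('wrist'); cv2.imwrite('pics/p3.png',np.hstack([cv2.resize(a[140:240,190:320],(400,308)),cv2.resize(b,(400,308))]))
```

```text
[-0.22  0.24  1.91  0.16  0.73  1.16] [ 0.31  0.52 -1.08 -1.84  1.71  1.94]
[0.00134618 0.00121211 0.00116332]
[4.3, -0.0, 1.2] [0.0, -0.122, -0.0]
[8.4, -0.0, 2.9] [0.0, -0.244, -0.001]
[13.9, -0.0, 5.6] [0.0, -0.279, -0.001]
[19.6, -0.0, 9.2] [0.0, -0.279, -0.001]
[24.8, -0.0, 13.5] [0.0, -0.279, -0.001]
[29.5, -0.0, 18.4] [0.0, -0.279, -0.001]
[33.0, -0.0, 23.0] [0.0, -0.279, -0.001]
```

View pics/p3.png

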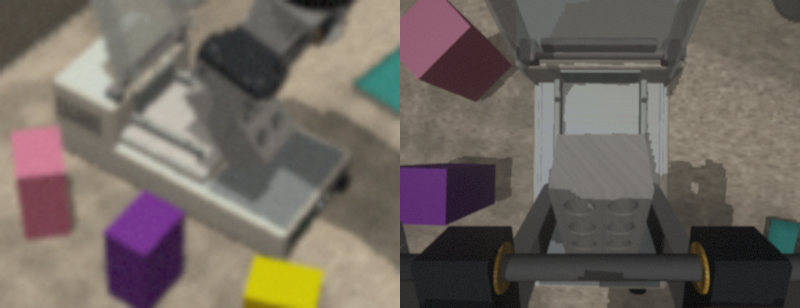

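The left half shows the block tilting forward over the ledge in the gripper. The right half shows it square between the rails at (600,200). The rotation is still catching up, so I'll let it settle.

Request:
{"name": "arm_command", "arguments": {"plan": [[[0,0,0,0,0,0,0.5],[0,0,0,0,0,0,0.5]]]}}

```text
time_s: 5.8
ee_pos: [0.5248, -0.0467, 0.0947]
eef_rot: [-3.108, -0.294, 0.078]
force: [-0.3, 0.2, -6.3]
grip_width: 0.0596
grip_force: 20.0
```

Run:
```python
from arc import *
o=ctrl.get_obs(); print(o['qpos'].round(2), o['joint_vel'].round(2),o['eef_rot'],o['force']); p,r=tgt(42,42); print((o['ee_pos']-p)*1000)
rows(*[tgt(a,b) for a,b in((42,42),(49,49),(56,56),(63,58),(70,58),(77,58),(84,58),(90,58))])
```

```text
[-0.22  0.23  1.92  0.18  0.72  1.15] [-0.   -0.01 -0.01 -0.01  0.01  0.02] [-3.10817138 -0.29434488  0.07834179] [-0.27658333  0.20088429 -6.25403236]
[-1.08804666  0.67632551 -1.52553603]
[1.4, 0.7, -1.2] [-0.038, -0.24, 0.016]
[5.3, 0.8, 1.0] [-0.037, -0.362, 0.018]
[8.9, 1.0, 3.6] [-0.036, -0.485, 0.02]
[13.6, 1.2, 7.5] [-0.035, -0.519, 0.02]
[18.3, 1.4, 12.4] [-0.035, -0.519, 0.02]
[22.3, 1.7, 17.8] [-0.035, -0.519, 0.02]
[25.7, 1.9, 23.6] [-0.035, -0.519, 0.02]
[28.0, 2.1, 29.0] [-0.035, -0.519, 0.02]
```

To row units: 8.9 mm / 750 = 0.0119, 5.3 mm / 750 = 0.0071, -0.485 rad / 6.2832 = -0.0772.

Request:
{"name": "arm_command", "arguments": {"plan": [[[0.0019,0.0009,-0.0016,-0.006,-0.0191,0.0025,0.5],[0.0019,0.0009,-0.0016,-0.006,-0.0382,0.0025,0.5],[0.0045,0.0011,0,-0.006,-0.0477,0.0027,0.5],[0.0071,0.0011,0.0013,-0.0059,-0.0576,0.0029,0.5],[0.0093,0.0012,0.0031,-0.0059,-0.0668,0.003,0.5],[0.0119,0.0013,0.0048,-0.0057,-0.0772,0.0032,0.5],[0.0119,0.0013,0.0048,-0.0057,-0.0772,0.0032,0.5],[0.0119,0.0013,0.0048,-0.0057,-0.0772,0.0032,0.5]]]}}

```text
time_s: 6.6
ee_pos: [0.5352, -0.0471, 0.0944]
eef_rot: [3.139, 0.189, 0.066]
force: [-1.1, -0.9, -6.0]
grip_width: 0.0599
grip_force: 20.0
```

Run:
```python
from arc import *
o=ctrl.get_obs(); print(o['qpos'].round(2),o['eef_rot'].round(3),o['force'].round(1)); p,r=tgt(56,56); print((o['ee_pos']-p)*1000)
rows(*[tgt(a,b) for a,b in((56,56),(63,58),(70,58),(77,58),(84,58),(90,58))])
a,_=grab('scene'); b,_=grab('wrist'); cv2.imwrite('pics/p4.png',np.hstack([cv2.resize(a[140:240,190:320],(400,308)),cv2.resize(b,(400,308))]))
```

```text
[-0.14  0.5   1.53 -0.04  1.3   1.38] [3.139 0.189 0.066] [-1.1 -0.9 -6. ]
[ 0.79895711 -0.26523013  0.55722614]
[-0.7, -0.3, 0.7] [0.0, -0.001, -0.001]
[5.3, -0.3, 2.0] [0.0, -0.036, -0.001]
[11.7, -0.3, 4.1] [0.0, -0.036, -0.001]
[17.8, -0.3, 7.0] [0.0, -0.036, -0.001]
[23.5, -0.4, 10.6] [0.0, -0.036, -0.001]
[28.0, -0.4, 14.3] [0.0, -0.036, -0.001]
```

View pics/p4.png

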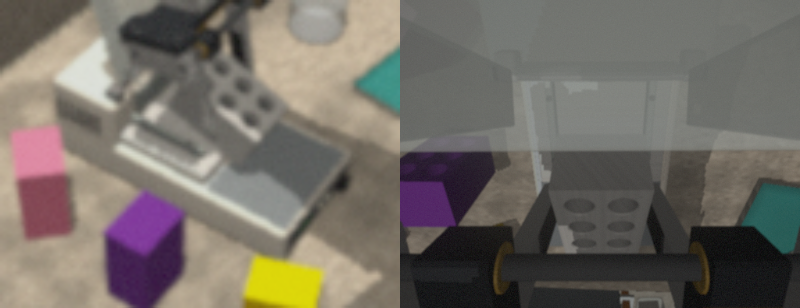

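The left half shows the block about 56° tipped over the ledge, bores turning up. The right half shows it square between the rails at (600,200), with the hood close ahead. I'll lower it the rest of the way with a light grip so the block pivots in the pads, bringing the tool back to vertical to clear the hood.

Run:
```python
from arc import *
rows(*[tgt(a,b,l) for a,b,l in((56,56,-2),(62,54,-2),(68,52,-2),(74,50,-2),(80,48,-2),(86,46,-1.5),(90,45,-1))])
```

```text
[-0.1, -0.5, 3.3] [0.001, -0.001, -0.001]
[6.2, -0.5, 4.4] [0.001, 0.034, -0.001]
[12.4, -0.5, 6.0] [0.001, 0.069, -0.001]
[18.4, -0.5, 8.2] [0.001, 0.104, -0.001]
[24.2, -0.6, 10.9] [0.001, 0.138, -0.001]
[29.5, -0.6, 13.7] [0.001, 0.173, -0.001]
[32.7, -0.6, 15.6] [0.001, 0.191, -0.001]
```

To row units: 12.4 mm / 750 = 0.0165, 4.4 mm / 750 = 0.0059, 0.069 rad / 6.2832 = 0.011.

Request:
{"name": "arm_command", "arguments": {"plan": [[[0,-0.0007,0.0021,0,0,0,0.5],[0,-0.0007,0.0044,0,0,0,0.5],[0.004,-0.0007,0.0051,0,0.0027,0,0.5],[0.008,-0.0007,0.0059,0,0.0054,0,0.5],[0.012,-0.0007,0.0069,0,0.0083,0,0.5],[0.0165,-0.0007,0.008,0,0.011,0,0.5]]], "squeeze": 6}}

```text
time_s: 7.3
ee_pos: [0.5469, -0.0462, 0.087]
eef_rot: [3.137, 0.12, 0.065]
force: [-1.0, -0.0, -3.5]
grip_width: 0.0599
grip_force: 6.0
```

```bash
cat > m3.py <<'E'
from arc import *
o=ctrl.get_obs(); print(o['ee_pos'].round(4),o['eef_rot'].round(3),o['force'].round(1),o['grip_force'])
for n in ('scene','wrist','top'):
    grab(n); P,ok,im=cloud(n); Q=P[ok]*1000
    H=np.c_[(Q[:,:2]-[519,-45.3])@np.array([[c,-s],[s,c]]),Q[:,2]]
    for y in (-20,0,20):
        t=H[(abs(H[:,1]-y)<5)&(H[:,2]>51)]
        pr=[(x,round(float(np.median(t[abs(t[:,0]-x)<3][:,2])))) for x in range(-55,100,8) if (abs(t[:,0]-x)<3).sum()>2]
        print(n,y,pr)
E
python3 m3.py
```

```text
[ 0.5469 -0.0462  0.087 ] [3.137 0.12  0.065] [-1.  -0.  -3.5] 5.999741032719612
scene -20 [(-23, 99), (-15, 100), (-7, 94), (1, 104), (9, 110), (17, 200), (25, 119), (33, 120), (41, 116), (49, 122), (57, 393)]
scene 0 [(-23, 99), (-15, 101), (-7, 102), (1, 106), (9, 110), (17, 207), (25, 229), (33, 121), (41, 123), (49, 389), (57, 392), (65, 392), (73, 390), (97, 70)]
scene 20 [(-23, 98), (-15, 458), (-7, 282), (1, 107), (9, 111), (17, 205), (25, 279), (33, 291), (41, 59), (49, 61), (57, 60), (65, 391), (73, 283), (81, 277), (89, 61), (97, 75)]
wrist -20 [(-15, 98), (-7, 100), (1, 108), (9, 108), (17, 108), (25, 117), (33, 119), (41, 114), (49, 127), (57, 129), (65, 198), (73, 195)]
wrist 0 [(-15, 101), (-7, 104), (1, 107), (9, 110), (17, 113), (25, 117), (33, 120), (41, 123), (49, 127), (57, 129), (65, 198), (73, 195)]
wrist 20 [(-15, 100), (-7, 104), (1, 107), (9, 110), (17, 113), (25, 117), (33, 120), (41, 120), (49, 126), (57, 129), (65, 198), (73, 195)]
top -20 [(-55, 460), (-47, 451), (-39, 444), (-31, 447), (-23, 450), (-15, 432), (-7, 427), (1, 424), (17, 359), (25, 375), (33, 384), (41, 389), (49, 392), (57, 391), (65, 391), (73, 387), (81, 382), (89, 373)]
top 0 [(-55, 473), (-47, 468), (-39, 463), (-31, 459), (-23, 456), (-15, 458), (-7, 443), (1, 433), (25, 364), (33, 381), (41, 387), (49, 390), (57, 391), (65, 391), (73, 389), (81, 385), (89, 377)]
top 20 [(-55, 481), (-47, 476), (-39, 470), (-31, 465), (-23, 459), (-15, 461), (-7, 458), (1, 442), (9, 425), (25, 361), (33, 374), (41, 383), (49, 388), (57, 390), (65, 391), (73, 390), (81, 385), (89, 381), (97, 371)]
```

The bored face now slopes about 22°, so pivoting works as planned. I'll continue.

Run:
```python
from arc import *
rows(*[tgt(a,b,l) for a,b,l in((74,50,-2),(80,48,-2),(86,46,-1),(89,45,0))])
```

```text
[5.4, -0.2, 2.8] [0.002, 0.036, -0.001]
[10.9, -0.2, 5.9] [0.002, 0.071, -0.001]
[16.0, -0.2, 8.5] [0.002, 0.106, -0.001]
[18.3, -0.2, 9.4] [0.002, 0.123, -0.001]
```

To row units: 18.3 mm / 750 = 0.0244, 10.9 mm / 750 = 0.0145, 0.123 rad / 6.2832 = 0.0196.

Request:
{"name": "arm_command", "arguments": {"plan": [[[0.004,-0.0003,0.0019,0.0003,0.0029,0,0.5],[0.0072,-0.0003,0.0037,0.0003,0.0057,0,0.5],[0.0107,-0.0003,0.0057,0.0003,0.0084,0,0.5],[0.0145,-0.0003,0.0079,0.0003,0.0113,0,0.5],[0.018,-0.0003,0.0096,0.0003,0.0143,0,0.5],[0.0213,-0.0003,0.0113,0.0003,0.0169,0,0.5],[0.0244,-0.0003,0.0125,0.0003,0.0196,0,0.5],[0.0244,-0.0003,0.0125,0.0003,0.0196,0,0.5]]]}}

```text
time_s: 8.25
ee_pos: [0.5635, -0.0449, 0.0751]
eef_rot: [3.139, -0.001, 0.065]
force: [0.4, 0.3, -6.0]
grip_width: 0.0599
grip_force: 6.0
```

```bash
python3 m3.py | grep -v top
```

```text
[ 0.5635 -0.0449  0.0751] [ 3.139e+00 -1.000e-03  6.500e-02] [ 0.4  0.3 -6. ] 5.997139737010002
scene -20 [(-7, 89), (1, 104), (9, 94), (17, 105), (25, 208), (33, 243), (41, 103), (49, 105), (57, 240), (65, 96)]
scene 0 [(-31, 452), (-7, 84), (1, 104), (9, 265), (17, 147), (25, 220), (33, 107), (41, 106), (49, 381), (57, 243)]
scene 20 [(-31, 452), (-23, 453), (-7, 89), (1, 104), (9, 105), (17, 272), (25, 223), (57, 381), (73, 271), (97, 80)]
wrist -20 [(9, 93), (17, 105), (25, 104), (33, 93), (41, 104), (49, 105), (57, 95), (65, 189), (73, 189)]
wrist 0 [(-7, 104), (9, 92), (17, 105), (25, 105), (33, 104), (41, 104), (49, 105), (57, 104), (65, 105), (73, 189)]
wrist 20 [(-7, 104), (9, 92), (17, 105), (25, 104), (33, 101), (41, 105), (49, 105), (57, 103), (65, 105), (73, 189)]
```

Flat at z≈105 mm. I'll release, back off, and then push with two nearly closed fingertips.

To row units: -80 mm / 750 = -0.1067, -50 mm / 750 = -0.0667.

Request:
{"name": "arm_command", "arguments": {"plan": [[[0,0,0,0,0,0,-0.6],[0,0,0,0,0,0,-0.7],[0,0,0,0,0,0,-0.7],[0,0,-0.0333,0,0,0,-0.7],[0,0,-0.0667,0,0,0,-0.7],[-0.0533,0,-0.0667,0,0,0,-0.7],[-0.1067,0,-0.0667,0,0,0,0],[-0.1067,0,-0.0667,0,0,0,0.57],[-0.1067,0,-0.0667,0,0,0,0.57],[-0.1067,0,-0.0667,0,0,0,0.57]]]}}

```text
time_s: 9.4
ee_pos: [0.4848, -0.0501, 0.1257]
eef_rot: [3.139, -0.002, 0.065]
force: [-0.1, -1.1, 0.4]
grip_width: 0.0511
grip_force: 0.0
```

```bash
cat > m4.py <<'E'
from arc import *
o=ctrl.get_obs(); p=o['ee_pos']*1000; d=p[:2]-[519,-45.3]; print('tcp H',c*d[0]+s*d[1],-s*d[0]+c*d[1],p[2],o['eef_rot'].round(3),o['force'].round(1),o['grip_width'])
for n in ('wrist','top','scene'):
    grab(n); P,ok,im=cloud(n); Q=P[ok]*1000
    H=np.c_[(Q[:,:2]-[519,-45.3])@np.array([[c,-s],[s,c]]),Q[:,2]]
    t=H[(abs(Q[:,2]-105)<(4 if n!='top' else 6))&(H[:,0]<100)&(H[:,0]>-25)&(abs(H[:,1])<42)]
    if len(t)<20: continue
    k=[np.median(H[(H[:,2]>68)&(H[:,2]<80)&(H[:,0]>18)&(H[:,0]<90)&(abs(H[:,1]*sg-38)<9),1]) for sg in (1,-1)]
    print(n,len(t),cv2.minAreaRect(t[:,:2].astype(np.float32)),'x',np.percentile(t[:,0],[1,99]).round(1),'y',np.percentile(t[:,1],[1,99]).round(1),'rails',k)
E
python3 m4.py; python3 -c "
from h import *
a=np.load('wrist.npz')['im'];b=np.load('scene.npz')['im'];cv2.imwrite('pics/p5.png',np.hstack([cv2.resize(b[140:240,190:320],(400,308)),cv2.resize(a,(400,308))]))"
```

```text
tcp H -34.47196879098616 -2.534258918298197 125.73229997885099 [ 3.139e+00 -2.000e-03  6.500e-02] [-0.1 -1.1  0.4] 0.05106234042471336
wrist 10765 ((35.97500228881836, -2.3144874572753906), (90.09034729003906, 60.356201171875), 0.13389751315116882) x [-8.2 80.4] y [-31.9  27.3] rails [np.float64(35.465810879127304), np.float64(-40.20288276402968)]
top 165 ((70.986328125, -3.3368797302246094), (59.40693283081055, 67.09577178955078), 1.9781405925750732) x [48.4 99.7] y [-29.8  29. ] rails [np.float64(37.786190683119656), np.float64(-37.98462627317957)]
scene 327 ((35.505374908447266, -0.32796669006347656), (90.72323608398438, 62.97563171386719), 0.3757486939430237) x [-8.3 80.3] y [-30.8  30.1] rails [np.float64(37.22488368299145), np.float64(nan)]
  return _methods._mean(a, axis=axis, dtype=dtype,
  ret = ret.dtype.type(ret / rcount)
```

View pics/p5.png

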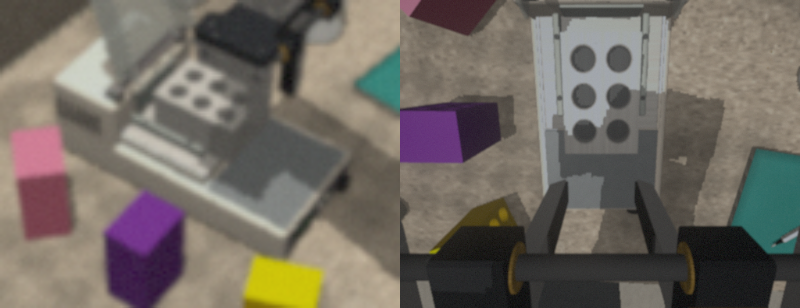

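The block lies flat with its bores up, between the rails and square; in the right half it is at (600,95). It needs about 18 mm more to reach home. I'll lower the fingertips and push.

To row units: 57 mm / 750 = 0.076, 31 mm / 750 = 0.0413.

Request:
{"name": "arm_command", "arguments": {"plan": [[[0,0,0,0,0,0,0.57],[0,0,0,0,0,0,0.57],[0,0,0.04,0,0,0,0.57],[0,0,0.076,0,0,0,0.57],[0,0,0.076,0,0,0,0.57],[0.016,0,0.076,0,0,0,0.57],[0.0213,0,0.076,0,0,0,0.57],[0.0267,0,0.076,0,0,0,0.57],[0.032,0,0.076,0,0,0,0.57],[0.0373,0,0.076,0,0,0,0.57],[0.0413,0,0.076,0,0,0,0.57],[0.0413,0,0.076,0,0,0,0.57]]]}}

```text
time_s: 10.75
ee_pos: [0.5153, -0.0481, 0.0684]
eef_rot: [3.139, -0.002, 0.065]
force: [0.1, -0.4, 1.0]
grip_width: 0.0204
grip_force: 0.0
```

To row units: 3 mm / 750 = 0.004, 2 mm / 750 = 0.0027.

Request:
{"name": "arm_command", "arguments": {"plan": [[[0.0013,0,0,0,0,0,0.57],[0.0027,0,0,0,0,0,0.57],[0.004,0,0,0,0,0,0.57],[0.004,0,0,0,0,0,0.57]]]}}

```text
time_s: 11.15
ee_pos: [0.5179, -0.048, 0.0683]
eef_rot: [3.139, -0.001, 0.065]
force: [-2.7, 0.1, 1.8]
grip_width: 0.0201
grip_force: 1.4
```

To row units: 3 mm / 750 = 0.004, 2 mm / 750 = 0.0027.

Request:
{"name": "arm_command", "arguments": {"plan": [[[0.0013,0,0,0,0,0,0.57],[0.0027,0,0,0,0,0,0.57],[0.004,0,0,0,0,0,0.57],[0.004,0,0,0,0,0,0.57]]]}}

```text
time_s: 11.55
ee_pos: [0.5187, -0.0479, 0.0683]
eef_rot: [3.139, 0.004, 0.065]
force: [-23.7, -2.3, 16.3]
grip_width: 0.0201
grip_force: 11.5
```

```bash
python3 m4.py 2>/dev/null
```

```text
tcp H -0.4263097284533387 -2.583617299626845 68.29254921251162 [3.139 0.004 0.065] [-23.7  -2.3  16.3] 0.020057959843068966
wrist 19585 ((46.5466194152832, -2.38604736328125), (60.379127502441406, 106.9104232788086), 89.99461364746094) x [10.6 99.5] y [-31.9  27.2] rails [np.float64(36.342694257014124), np.float64(-41.20262739712503)]
top 96 ((91.6753921508789, -5.631690979003906), (65.32842254638672, 15.404767036437988), 89.84381866455078) x [84.  99.4] y [-30.5  26.8] rails [np.float64(nan), np.float64(-37.556723344039455)]
scene 85 ((43.87685775756836, 10.674358367919922), (113.20952606201172, 45.925655364990234), 8.156510353088379) x [-9.1 99.7] y [-19.6  31.2] rails [np.float64(37.26132788988473), np.float64(nan)]
```

The stop is reached: pushing with 24 N, the block's far end reads 99.5 mm, against 99 mm for the stop. I'll back off, go over the hood and come down behind its lip.

To row units: -205 mm / 750 = -0.2733, 170 mm / 750 = 0.2267.

Request:
{"name": "arm_command", "arguments": {"plan": [[[-0.008,0,0,0,0,0,0.57],[-0.0333,0,0,0,0,0,0.8],[-0.0333,0,-0.0667,0,0,0,1],[-0.0333,0,-0.1333,0,0,0,1],[-0.0333,0,-0.2,0,0,0,1],[-0.0333,0,-0.2667,0,0,0,1],[0.0267,0,-0.2733,0,0,0,1],[0.0933,0,-0.2733,0,0,0,1],[0.16,0,-0.2733,0,0,0,1],[0.2267,0,-0.2733,0,0,0,1],[0.2267,0,-0.2733,0,0,0,1],[0.2267,0,-0.2733,0,0,0,1]]]}}

```text
time_s: 12.9
ee_pos: [0.6908, -0.036, 0.2715]
eef_rot: [3.14, 0.001, 0.066]
force: [0.3, 0.2, 0.5]
grip_width: 0.0006
grip_force: 0.0
```

Run:
```python
from arc import *
o=ctrl.get_obs(); p=o['ee_pos']*1000; d=p[:2]-[519,-45.3]; x,y=c*d[0]+s*d[1],-s*d[0]+c*d[1]; print('tcp H',x,y,p[2],o['eef_rot'].round(3),o['qpos'].round(2))
grab('scene'); P,ok,im=cloud('scene'); Q=P[ok]*1000; H=np.c_[(Q[:,:2]-[519,-45.3])@np.array([[c,-s],[s,c]]),Q[:,2]]
q=H[(H[:,2]>205)&(H[:,2]<245)&(abs(H[:,1])<36)&(H[:,0]>90)&(H[:,0]<160)]; print('lip',q.min(0),q.max(0))
q=H[(abs(H[:,2]-105)<4)&(H[:,0]<100)&(H[:,0]>-25)&(abs(H[:,1])<42)]; print('block',np.percentile(q[:,0],[1,99]),np.percentile(q[:,1],[1,99]))
cv2.imwrite('pics/p6.png',cv2.resize(im[90:240,170:340],None,fx=3.2,fy=3.2))
for a in np.arange(1.85,-.01,-.15):
    n=np.array([np.sin(a),np.cos(a)]); f=np.array([105.2,111.5])+112*np.array([-np.cos(a),np.sin(a)])+6*n+[8,0]-2*n
    print(round(a,2),(f-[x,p[2]]).round(1)*[1,-1],f.round())
```

```text
tcp H 172.02718509997084 -2.0051870682788397 271.53935495658794 [3.14e+00 1.00e-03 6.60e-02] [-0.1   0.61  0.93 -0.    1.6   1.4 ]
lip [109.84839782 -35.85565451 208.88439887] [149.2131744   35.68294246 231.29272794]
block [ 9.70484824 99.14810876] [-30.27525577  30.21589769]
1.85 [-24.1  53.5] [148. 218.]
1.7 [-40.4  49.5] [132. 222.]
1.55 [-57.2  48. ] [115. 224.]
1.4 [-73.9  49. ] [ 98. 223.]
1.25 [-90.3  52.5] [ 82. 219.]
1.1 [-106.1   58.4] [ 66. 213.]
0.95 [-120.7   66.6] [ 51. 205.]
0.8 [-134.    76.9] [ 38. 195.]
0.65 [-145.6   89.1] [ 26. 182.]
0.5 [-155.2  102.8] [ 17. 169.]
0.35 [-162.7  117.9] [  9. 154.]
0.2 [-167.8  133.9] [  4. 138.]
0.05 [-170.5  150.4] [  2. 121.]
```

View pics/p6.png

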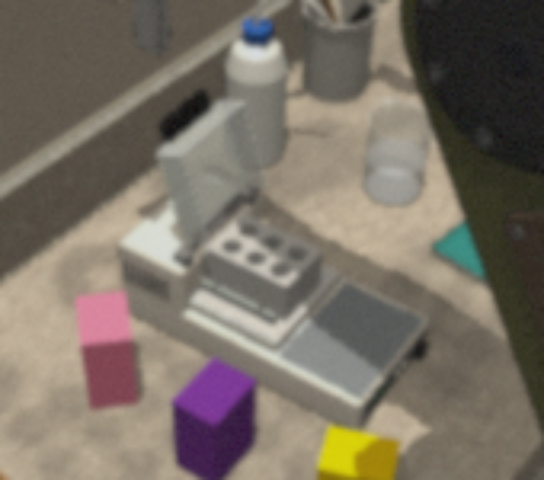

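The block is home on the plate at (260,262) with its bores up. The hood is open with its lip at (185,115), and the fingertips are at (150,15), above and behind it. I'll come down behind the lip and swing the hood over.

To row units: -120 mm / 750 = -0.16, -106 mm / 750 = -0.1413.

Request:
{"name": "arm_command", "arguments": {"plan": [[[0,0,0.04,0,0,0,1],[0,0,0.0773,0,0,0,1],[-0.016,0,0.0773,0,0,0,1],[-0.032,0,0.0747,0,0,0,1],[-0.0533,0,0.0707,0,0,0,1],[-0.076,0,0.068,0,0,0,1],[-0.0987,0,0.068,0,0,0,1],[-0.12,0,0.0707,0,0,0,1],[-0.1413,0,0.078,0,0,0,1],[-0.16,0,0.0887,0,0,0,1],[-0.16,0,0.0887,0,0,0,1]]]}}

```text
time_s: 14.05
ee_pos: [0.5685, -0.0443, 0.208]
eef_rot: [3.139, -0.003, 0.065]
force: [0.1, -0.8, -0.1]
grip_width: 0.0006
grip_force: 0.0
```

Run:
```python
from arc import *
o=ctrl.get_obs(); p=o['ee_pos']*1000; d=p[:2]-[519,-45.3]; x,y=c*d[0]+s*d[1],-s*d[0]+c*d[1]; print('tcp H',x,y,p[2],o['force'].round(1))
grab('scene'); P,ok,im=cloud('scene')
cv2.imwrite('pics/p7.png',cv2.resize(im[60:240,170:340],None,fx=3.2,fy=3.2))
for a in (.95,.8,.65,.5,.35,.2,.1,.05,0):
    n=np.array([np.sin(a),np.cos(a)]); f=np.array([105.2,111.5])+112*np.array([-np.cos(a),np.sin(a)])+6*n+[8,0]-2*n
    print(round(a,2),((f-[x,p[2]])*[1,-1]).round(1),f.round())
```

```text
tcp H 49.51095692834 -2.221034827180125 208.0262388734738 [ 0.1 -0.8 -0.1]
0.95 [1.8 3.1] [ 51. 205.]
0.8 [-11.5  13.4] [ 38. 195.]
0.65 [-23.1  25.6] [ 26. 182.]
0.5 [-32.7  39.3] [ 17. 169.]
0.35 [-40.1  54.4] [  9. 154.]
0.2 [-45.3  70.4] [  4. 138.]
0.1 [-47.4  81.4] [  2. 127.]
0.05 [-48.   86.9] [  2. 121.]
0 [-48.3  92.5] [  1. 116.]
```

View pics/p7.png

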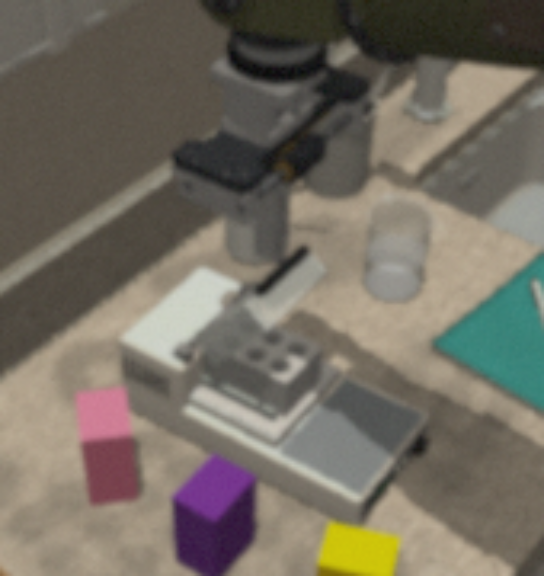

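The hood has come forward to roughly half closed, with its lip at (280,275). I'll follow it down.

Request:
{"name": "arm_command", "arguments": {"plan": [[[-0.0147,0,0.0179,0,0,0,1],[-0.0307,0,0.0341,0,0,0,1],[-0.044,0,0.052,0,0,0,1],[-0.0533,0,0.072,0,0,0,1],[-0.06,0,0.0933,0,0,0,1],[-0.0627,0,0.108,0,0,0,1],[-0.064,0,0.116,0,0,0,1],[-0.064,0,0.12,0,0,0,1],[-0.064,0,0.1227,0,0,0,1],[-0.064,0,0.1227,0,0,0,1]]]}}

```text
time_s: 15.1
ee_pos: [0.5231, -0.0475, 0.1172]
eef_rot: [3.139, -0.002, 0.066]
force: [-12.0, 0.7, 23.2]
grip_width: 0.0004
grip_force: 11.4
```

To row units: 200 mm / 750 = 0.2667, 160 mm / 750 = 0.2133.

Request:
{"name": "arm_command", "arguments": {"plan": [[[0,0,-0.0067,0,0,0,1],[0,0,-0.0533,0,0,0,1],[-0.0533,0,-0.1067,0,0,0,1],[-0.12,-0.0533,-0.1467,0,0,0,1],[-0.1867,0.08,-0.16,0,0,0,1],[-0.1867,0.1467,-0.16,0,0,0,1],[-0.1867,0.2133,-0.16,0,0,0,1],[-0.1867,0.2667,-0.16,0,0,0,1],[-0.1867,0.2667,-0.16,0,0,0,1],[-0.1867,0.2667,-0.16,0,0,0,1]]]}}

```text
time_s: 16.1
ee_pos: [0.3955, -0.2599, 0.2356]
eef_rot: [3.138, -0.001, 0.061]
force: [1.2, 0.7, 0.2]
grip_width: 0.0002
grip_force: 0.0
```

Run:
```python
from arc import *
print(ctrl.get_obs()['ee_pos'],ctrl.get_obs()['force'].round(1))
ims=[]
for n in ('top','scene'):
    grab(n); P,ok,im=cloud(n); Q=P[ok]*1000; H=np.c_[(Q[:,:2]-[519,-45.3])@np.array([[c,-s],[s,c]]),Q[:,2]]
    for a,b in ((-18,2),(5,40),(40,100)):
        q=H[(H[:,0]>a)&(H[:,0]<b)&(abs(H[:,1])<28)&(H[:,2]<200)]; print(n,a,b,len(q),np.percentile(q[:,2],[5,50,95]).round(1) if len(q) else 0)
    ims.append(cv2.resize(im,(400,300)) if n=='top' else cv2.resize(im[100:240,170:340],(400,300)))
cv2.imwrite('pics/p8.png',np.hstack(ims))
```

```text
[ 0.39546454 -0.25985019  0.23556277] [1.2 0.7 0.2]
top -18 2 236 [ 46.4 116.4 119.7]
top 5 40 328 [109.7 112.5 115.4]
top 40 100 562 [109.6 112.7 116.3]
scene -18 2 204 [ 46.1 113.2 119.1]
scene 5 40 188 [ 59.2 112.6 114.7]
scene 40 100 261 [111.1 113.1 115.9]
```

View pics/p8.png

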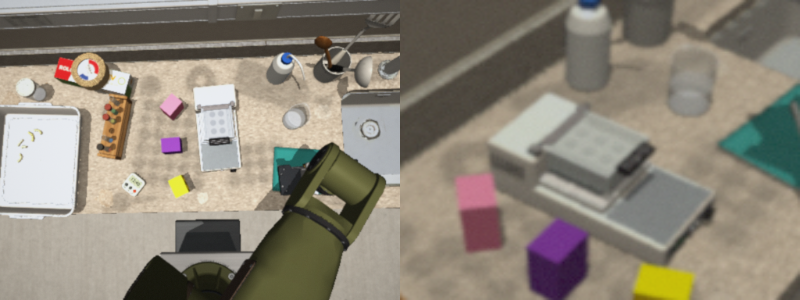

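The hood is shut level: panel 112.7 mm (expected 113), lip about 117 mm, at (220,140) in the top view. The block and its bores are under it, the bystanders are undisturbed, and the arm is clear. I'll hand in.

```bash
python3 -c "
from station import ctrl; print(ctrl.hand_in())"
```

```text
the job is handed in; nothing more can be done
None
```

The block is tipped over the ledge, bores up and home against the back stop, with the hood shut level over it; rack, beaker and timer were left alone, and the job was handed in at about 16 s. The wrist briefly carried about 6 N, roughly the block's full weight, midway through the tip, so I can't rule out that it lifted slightly off the ledge then.

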